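# Clip a fresh column cartridge into its spring cradle

## Robot

A 6-joint arm with a two-finger parallel gripper is mounted at the origin on a cart in front of the work surface, level with it; the furniture and walls round the work are solid. World frame = base frame: x ahead of the robot, y to its left, z up, the work surface at z = 0. Lengths are in m, angles in rad, forces in N, time in s.
With the tool pointing down it reaches from about 0.3 to 0.875 m from the base axis. Payload 6.4 kg.
Tool frame: the origin (TCP) lies between the finger pads; the fingertips stand 8 mm ahead of it and the grasp point (between the pads) lies 11 mm behind it; z points along the fingers, y is the direction in which the jaws open and shut (so a half turn about z gives the same grasp; the last joint's range is limited). The gripper opens to 88 mm and grips with 3 to 60 N. Pads are 18 mm wide; open, the fingers measure 123 mm over their backs; the gripper's body (75 mm by 187 mm) begins 45 mm behind the grasp point.
Start: joints at [1.035, 0.181, 1.607, -0, 1.354, -0.206], TCP at [0.186, 0.544, 0.247] pointing down, gripper open.
Joint ranges: [-2.99, 2.99], [-0.89, 2.07], [0.3, 2.58], [-1.14, 4.28], [0, 2.63], [-3.12, 3.12]. Speed limits (rad/s): [2.57, 2.57, 3.01, 3.14, 3.14, 3.14].

## Interface

Orientations are given as a unit quaternion [w, x, y, z].
In Python, from rig import bot, imaging gives the robot as it stands. The module is installed in compiled form; this text tells all that it offers.
- The arm moves only by the tool send_rows, never from a script. Its argument "motion" is a list of rows, each a list of 3 entries, a list of its own where there are three numbers: the shift along the world's x, y, z in cm, then the turn, a rotation vector about the world's x, y, z in units of 5 degrees (1.0 is 5 degrees), then the opening, from 0 (shut) to 1 (fully open). A call has exactly 5 rows; each row is the pose to reach, as a shift and turn from the pose measured when the call began; what a row does not reach only later rows make up. A row lasts 1/8 s, in which the tool goes at most 62.5 mm and 10.7 degrees, less where a joint would pass 70% of its speed; a pose out of reach is approached as far as the arm can. A call with a gripper value outside its range is refused whole. The fingers move at their own pace and stop on an object; the grip force is fixed at half the most. Time passes only in rows, so rows that repeat a pose let the fingers close, or fill a call up. It gives the time, the measured TCP pose, the force and the opening at its end, in the units of the state.
- bot.sense(): the state, without advancing time (a new reading comes with each control period).
- imaging.get_image(name): name is "scene" or "top"; returns a dict with "img" (384x512x3 uint8, red, green, blue), "K" (3x3 intrinsics, pixels), "rvec" (rotation vector, rad) and "tvec" (3), from world to camera coordinates, as OpenCV has them. Camera axes: x right, y down, z forward; pixel columns grow to the right and rows downward; lengths in m; the calibration is good to about 2 mm. A picture is of the moment at which its call begins. There is no depth.
- bot.hand_in(): hands the job in, once; it reports no verdict.
The state is a dict: "time": time; "joint_pos": joint angles; "joint_vel": joint speeds; "joint_efforts": joint torques, N m; "eef_pos": TCP position; "tcp_rot": TCP orientation; "contact_force": force on the tool from outside, world axes, zero at the start; "moment": the same for the moment, N m; "width": opening from 0.0 (shut) to 1.0 (fully open).
Only numpy, scipy, OpenCV 4.12 (cv2) and the standard library are available. Lean on these libraries where they do the work, as an engineer would, in place of code of your own. Each camera call takes 0.05 s, during which the arm holds its last target. There are 200 camera calls.

## Task

Pull the blue-capped column cartridge out of the storage dock, lay it down flat on the bench, and take it again by its white end. Then slide its blue end, tipped down a little, under the hood of the cradle, push the sprung gate back with it, lower the white end to the cradle floor and let go, so that the gate springs it back with its tongue caught under the hook. Leave the orange-capped cartridge in the dock and do not disturb the bottles or the timer.

Things in the scene. Friction and masses are not known exactly. Their poses are not given: they have to be found in the camera images.
- column_blue: Fresh column cartridge: silvery block 150 (x) x 34 (y) x 40 (z) mm, about 0.16 kg, copper strip on top, blue cap at the nose (+x), white cap at -x. Origin: centre of the underside. Starts in one bay of the dock, 6 mm above the bench: 51 to 55 mm of the blue end stands out, the white end is hidden; it comes out only lengthwise (clear after 110 mm). Grip it across the 34 mm width.
- column_blue_nose (a point): Lower edge of the fresh cartridge's blue nose face (middle of that edge): body x = +75 mm, z = 0.
- column_blue_tongue (a point): Underside tip of the fresh cartridge's white tongue, at body x = -85 mm, z = 0. The tongue stands out 10 mm beyond the white end face at the bottom; 20 mm wide, 8 mm tall.
- column_orange: The spent cartridge, the same in every size but with an orange cap at its nose; it stays in the other bay of the dock.
- dock: Fixed grey storage dock, 118 x 166 x 56 mm, with two roofed bays (39 mm wide, 45 mm tall inside, floor 6 mm above the bench) centred at y = +55 and -55 mm and open to the dock's -x side (facing the robot within 0.2 rad); their front is at x = -57 mm. Origin: centre of the underside.
- cradle: Fixed spring cradle lying across the robot's front, hood to the right. Origin on its underside; x runs along it to the hooded end, z up. Aluminium base x = -96 to +128 mm, 76 mm wide; its top, the cradle floor, is 10 mm above the bench. Cartridge home: flat on the floor, nose edge at x = +80 mm, tongue tip at x = -80 mm under the hook. No walls beside the white half: hold it there from above.
- hood_mouth (a point): Middle of the hood's open edge at the cradle floor, cradle x = 22 mm. Clear hood from there to x = 110 mm: walls 40 mm apart (mouth flared from x = 12 mm), roof underside 55 mm and roof top 61 mm above the cradle floor. The roof leaves 15 mm above a cartridge, less than the hook's 17 mm: so enter nose-down by 7 to 10 degrees, the white end passing over the hook, then lower it.
- hook_lip (a point): Middle of the hook lip's front edge, top side: cradle x = -73 mm, 17 mm above the cradle floor. Dark steel hook 44 mm wide; the lip spans 11 to 17 mm above the floor from x = -73 back to the stop face at x = -80 mm. The tongue comes down in front of the lip only with the nose pushed on to about x = 90 mm (88 to 97).
- gate (a joint): Travel of the brass sprung gate inside the hood along cradle +x, m: 0 at rest (face at cradle x = 74 mm), at most 0.024 pushed in, 0.006 with a cartridge home. Spring about 3 N at 0, 5 N at 0.006, 9 N at 0.017, 11.5 N at the end. Plate 37 mm wide, 2 to 52 mm above the cradle floor.
- gate_face (a point): Centre of the gate's pushing face (moves with it), 25 mm above the cradle floor.
- bottle_pp_1: Loose white plastic bottle, 60 mm across, 106 mm tall, origin under its centre; leave alone.
- bottle_clear_1: Loose clear bottle with blue cap, 64 mm across, 131 mm tall, origin under its centre; leave alone.
- timer: Loose white bench timer, 58 x 66 x 20 mm, origin under its centre; leave alone.

How it is judged:
On the way, in this order (a step that is already met when the one before it is completed fails the run):
1. the blue-capped cartridge lies flat on the bench, out of the dock and let go (height (world z) of column_blue below 0.004 m and angle between column_blue's own z axis and vertical below 0.06 rad and contact force between the fingers and column_blue below 0.1 N), for 0.1 s.
2. the blue nose holds the gate pushed back (value of joint gate above 0.01 m and x of column_blue_nose in the frame of cradle above 0.07 m and contact force between column_blue and gate above 1 N), for 0.1 s.
At the end, for the whole second after the job is handed in: The blue-capped cartridge lies flat (within 3.5 mm) in the cradle at rest, upright and in line with it within 0.1 rad, its blue nose beyond cradle x = 76 mm holding the gate 3 to 9.5 mm back, its tongue tip beyond x = -76.5 mm under the hook's lip (x of column_blue_tongue in the frame of cradle below -0.0765 m and x of column_blue_nose in the frame of cradle above 0.076 m and z of each of column_blue_tongue, column_blue_nose in the frame of cradle below 0.0135 m and angle between the x axis of column_blue and the x axis of cradle, either way round below 0.1 rad and value of joint gate between 0.003 and 0.0095 m and angle between column_blue's own z axis and vertical below 0.05 rad and linear speed of column_blue below 0.01 m/s); the robot touches nothing.
It fails at once if the orange-capped cartridge is shifted more than 20 mm (distance of column_orange from where it was at the start of the episode above 0.02 m).
It fails at once if a bottle or the timer is shifted more than 30 mm or a bottle tipped (distance of any of bottle_pp_1, bottle_clear_1, timer from where it was at the start of the episode above 0.03 m or angle between any of bottle_pp_1, bottle_clear_1's own z axis and vertical above 0.35 rad).
It also fails if it takes over 59 s, if anything falls off the work surface, if the arm or the gripper's body presses on something with over 40 N, if the wrist force passes 120 N, or if a joint passes its speed limit or range.

## Working session

There is one attempt and no reset: what is moved stays moved. The work goes in short steps, Python scripts to look and compute and a tool call to move; the robot and the scene stay as the last step left them, time stands still between calls to the robot, and variables do not carry over. Pictures are saved under pics/ and viewed, about 8 in all and at most 12, crops included, and the job is handed in when it is done.

Besides the shell and the picture viewer there is one more tool, called after "Call:" by a JSON object that holds its "method" and its "body". send_rows: Moves the arm, as the interface text tells. Its arguments: {"type":"object","properties":{"motion":{"type":"array"}},"required":["motion"]}

```bash
mkdir -p pics; cat > h.py <<'E'
import numpy as np, cv2
from rig import bot, imaging
def snap(n):
    d=imaging.get_image(n); return d
def save(d,fn,box=None,s=1):
    im=d["img"][...,::-1]
    if box: im=im[box[1]:box[3],box[0]:box[2]]
    cv2.imwrite(fn,cv2.resize(im,None,fx=s,fy=s,interpolation=cv2.INTER_CUBIC))
def px2w(d,uv,z):
    R=cv2.Rodrigues(np.array(d["rvec"],float))[0]; t=np.array(d["tvec"],float).ravel()
    r=R.T@np.linalg.inv(d["K"])@np.array([uv[0],uv[1],1.]); c=-R.T@t
    return c+r*(z-c[2])/r[2]
def w2px(d,p):
    return cv2.projectPoints(np.array(p,float).reshape(-1,3),np.array(d["rvec"],float),np.array(d["tvec"],float),np.array(d["K"],float),None)[0][:,0]
E
python3 - <<'E'
from h import *
import pickle
a=snap("top");b=snap("scene")
pickle.dump((a,b),open("s0.pkl","wb"))
save(a,"pics/top0.png",None,1.5);save(b,"pics/sc0.png",None,1.5)
for d in(a,b):
    R=cv2.Rodrigues(np.array(d["rvec"]))[0];print(-R.T@np.ravel(d["tvec"]),d["K"][0][0])
print(bot.sense())
E
```

```text
[ 0.356765   -0.01869105  1.21010563] 366.6696967954011
[-0.29208379 -0.44251118  0.78112493] 413.7598958289827
{'time': 0.1, 'joint_pos': array([ 1.03469271e+00,  1.81465055e-01,  1.60786770e+00,  1.30692777e-05,
        1.35385273e+00, -2.06292375e-01]), 'joint_vel': array([-3.96136665e-05, -1.63536302e-03, -1.33432434e-03,  3.29766687e-04,
       -1.15125347e-03,  8.31028221e-04]), 'joint_efforts': array([-2.60717597e-04, -4.34825635e+01, -3.42695832e+01,  7.02466629e-02,
        3.40777065e-02, -5.19165178e-05]), 'eef_pos': array([0.18595366, 0.5436073 , 0.24592068]), 'tcp_rot': array([-2.94830905e-04,  1.64160572e-01,  9.86433309e-01, -7.39859122e-04]), 'contact_force': array([ 0.87170841, -0.82883364,  0.03314896]), 'moment': array([ 0.01944581,  0.00464187, -0.00441691]), 'width': 1.0023163670265265}
```

View pics/top0.png

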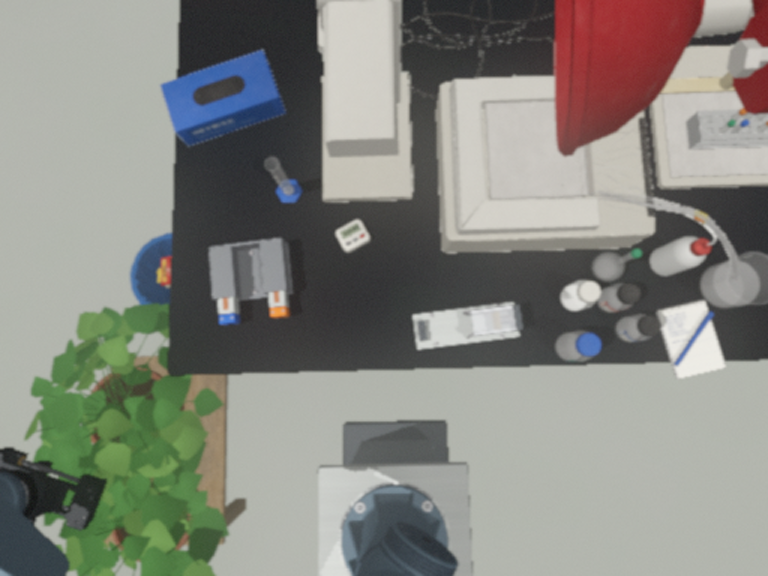

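View pics/sc0.png

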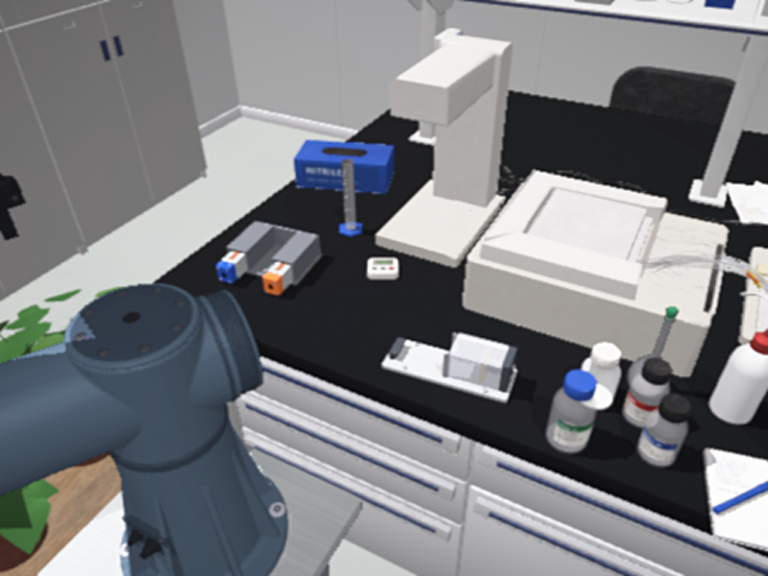

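Top view: dock at about (250,270), with blue at (228,310) and orange at (279,300). Cradle spans (413..522, 325) with the hood on the right; the timer is at (352,235). The scene view agrees.

```bash
python3 - <<'E'
from h import *
import pickle
a,b=pickle.load(open("s0.pkl","rb"))
def crop(d,x0,y0,w,h,s):return cv2.resize(d["img"][y0:y0+h,x0:x0+w,::-1],(w*s,h*s),interpolation=cv2.INTER_CUBIC)
im=np.vstack([np.hstack([crop(a,130,150,70,75,5),crop(a,268,190,90,75,5)]),])
im2=np.hstack([crop(b,140,140,80,60,5),crop(b,250,215,100,60,4)[:300]]) if 0 else None
cv2.imwrite("pics/t1.png",im)
cv2.imwrite("pics/s1.png",np.hstack([crop(b,140,140,80,65,4),crop(b,250,213,100,65,4)]))
print(im.shape)
E
```

```text
(375, 800, 3)
```

View pics/t1.png

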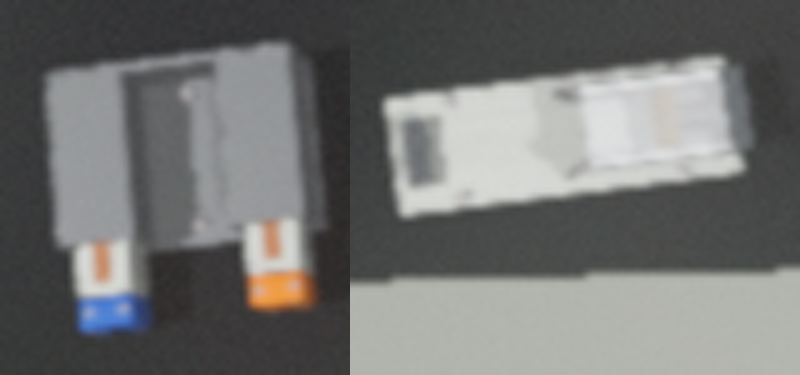

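View pics/s1.png

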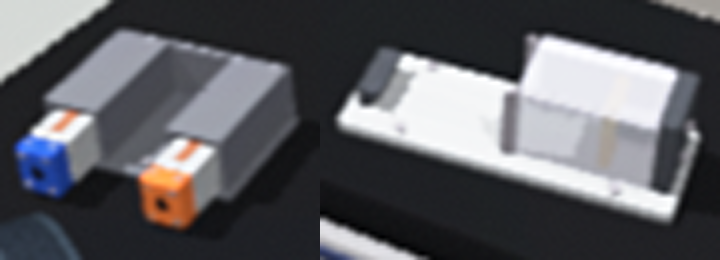

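```bash
cat > fit.py <<'E'
from h import *
import pickle
from scipy.optimize import least_squares, minimize
a,b=pickle.load(open("s0.pkl","rb"))
T1=lambda p:((p[0]+.5)/5-.5+130,(p[1]+.5)/5-.5+150)
T2=lambda p:((p[0]-350+.5)/5-.5+268,(p[1]+.5)/5-.5+190)
S1=lambda p:((p[0]+.5)/4-.5+140,(p[1]+.5)/4-.5+140)
S2=lambda p:((p[0]-320+.5)/4-.5+250,(p[1]+.5)/4-.5+213)
def body(v,P):
    c,s=np.cos(v[2]),np.sin(v[2]);P=np.array(P,float)
    return np.c_[v[0]+c*P[:,0]-s*P[:,1],v[1]+s*P[:,0]+c*P[:,1],P[:,2]]
def fit(obs,v0):
    f=lambda v:np.concatenate([(w2px(d,body(v,[p]))[0]-uv) for d,uv,p in obs])
    r=least_squares(f,v0,loss='soft_l1');return r.x,f(r.x).reshape(-1,2)
if __name__=="__main__":
    np.set_printoptions(precision=4,suppress=True)
    D=[(a,T1(q),p) for q,p in [((45,73),(.059,.083,.056)),((57,247),(-.059,.083,.056)),((290,42),(.059,-.083,.056))]]
    D+=[(b,S1(q),p) for q,p in [((124,29),(.059,.083,.056)),((47,97),(-.059,.083,.056)),((296,65),(.059,-.083,.056))]]
    print("dock",*fit(D,[.5,.4,0.1]))
    for q in [(17,143),(67,150)]: print("blue top edge scene",px2w(b,S1(q),.046))
    for q in [(20,188),(65,195)]: print("blue bot edge scene",px2w(b,S1(q),.006))
    for q in [(78,297),(143,292)]: print("blue top edge top",px2w(a,T1(q),.046))
    C=[(a,T2(q),p) for q,p in [((382,100),(-.096,.038,.01)),((400,216),(-.096,-.038,0.0)),((746,173),(.128,-.038,0.0))]]
    C+=[(b,S2(q),p) for q,p in [((337,127),(-.096,-.038,0)),((675,222),(.128,-.038,0)),((699,137),(.128,.038,.01))]]
    v,r=fit(C,[.45,-.05,-1.5]);print("cradle",v,r)
    # photometric refinement on base silhouette
    def cost(v,show=0):
        tot=0
        for d,w in((a,1),(b,1)):
            g=cv2.cvtColor(d["img"],cv2.COLOR_RGB2GRAY).astype(np.float32)
            box=lambda x0,x1,y,z0,z1:[(x,yy,z) for x in(x0,x1) for yy in(-y,y) for z in(z0,z1)]
            S=8
            def poly(P,scale=1):
                h=cv2.convexHull(w2px(d,P).astype(np.float32))[:,0]
                return np.round(((h+.5)*S-.5)*16).astype(np.int32)
            x0,y0,W,H=(260,180,105,90) if d is a else (240,205,120,75)
            m=np.zeros((H*S,W*S),np.float32)
            off=np.array([x0,y0])*S*16
            cv2.fillConvexPoly(m,poly(body(v,box(-.096,.128,.038,0,.01)))-off,1,shift=4)
            m=cv2.GaussianBlur(cv2.resize(m,(W,H),interpolation=cv2.INTER_AREA),(0,0),.6)
            ig=np.ones((H,W),np.uint8)
            for bx in (box(.0,.126,.032,.01,.075),box(-.094,-.06,.026,.01,.035)):
                h=cv2.convexHull(w2px(d,body(vf,bx)).astype(np.float32))[:,0]-[x0,y0]
                cv2.fillConvexPoly(ig,np.round(h).astype(np.int32),0)
            gg=g[y0:y0+H,x0:x0+W]
            if d is a: ig[75-10+0:,:]=0
            h=cv2.convexHull(w2px(d,body(vf,box(-.11,.142,.052,0,.01))).astype(np.float32))[:,0]-[x0,y0]
            k=np.zeros((H,W),np.uint8);cv2.fillConvexPoly(k,np.round(h).astype(np.int32),1)
            ok=(ig*k)>0
            A=np.c_[m[ok],np.ones(ok.sum())];s=np.linalg.lstsq(A,gg[ok],rcond=None)[0]
            tot+=np.mean((A@s-gg[ok])**2)/s[0]**2
        return tot
    vf=v.copy()
    for it in range(2):
        r=minimize(cost,vf,method="Nelder-Mead",options=dict(initial_simplex=[vf,vf+[.003,0,0],vf+[0,.003,0],vf+[0,0,.02]],xatol=1e-5));vf=r.x
    print("photo",vf,r.fun,cost(v))
E
python3 fit.py
```

```text
dock [0.5725 0.2963 0.089 ] [[ 0.121  -0.5822]
 [ 0.2139  0.5696]
 [ 2.0128 -0.3662]
 [-0.746  -1.2691]
 [-1.7424 -0.0901]
 [ 0.2147 -0.1723]]
blue top edge scene [0.4588 0.3593 0.046 ]
blue top edge scene [0.4691 0.3191 0.046 ]
blue bot edge scene [0.4531 0.3607 0.006 ]
blue bot edge scene [0.4621 0.3236 0.006 ]
blue top edge top [0.4768 0.3637 0.046 ]
blue top edge top [0.4788 0.3218 0.046 ]
cradle [ 0.4384 -0.1532 -1.4729] [[ 1.3315 -0.0901]
 [ 0.6731 -0.0657]
 [-0.6684 -0.0018]
 [ 0.1944  0.3499]
 [-1.4218  0.3673]
 [ 0.0486 -1.3999]]
photo [ 0.4393 -0.1518 -1.4697] 0.010730964079272098 0.0178149513253327
```

Call:
{"method": "send_rows", "body": {"motion": [[[4,-2.5,-1],[0,0,-2],0.7],[[8,-5,-3],[0,0,-4],0.7],[[12,-8,-5],[0,0,-6],0.7],[[16,-11,-7],[0,0,-8],0.7],[[20,-14,-9],[0,0,-10],0.7]]}}

```text
time: 0.72
eef_pos: [0.3869, 0.4024, 0.155]
tcp_rot: [-0.001, 0.568, 0.823, -0.001]
contact_force: [0.6, 0.9, -0.2]
width: 0.7
```

Call:
{"method": "send_rows", "body": {"motion": [[[3,-2,0],[0,0,-2],0.7],[[5,-3,0],[0,0,-4],0.7],[[7,-4,-1],[0,0,-6],0.7],[[9,-5,-2],[0,0,-8],0.7],[[10,-6,-2],[0,0,-10],0.7]]}}

```text
time: 1.35
eef_pos: [0.487, 0.3414, 0.1335]
tcp_rot: [-0.001, 0.864, 0.503, -0.002]
contact_force: [0.5, 0.8, 0.4]
width: 0.698
```

```bash
python3 - <<'E'
from fit import *
np.set_printoptions(precision=4,suppress=True)
for n,p,z in[("edge1",(400,371),0),("edge2",(700,362),0),("timer",(352,236),.02),("bottleclear",(588,344),.131),("pp",(587,292),.106),("balance corner",(440,250),0.05)]:
    print(n,px2w(a,((p[0]+.5)/1.5-.5,(p[1]+.5)/1.5-.5),z))
s=bot.sense();print(s["time"],s["eef_pos"],s["tcp_rot"],s["joint_pos"],s["contact_force"])
E
```

```text
edge1 [ 0.3455 -0.0215  0.    ]
edge2 [ 0.3481 -0.6682  0.    ]
timer [0.6444 0.0764 0.02  ]
bottleclear [ 0.3891 -0.3869  0.131 ]
pp [ 0.4938 -0.4016  0.106 ]
balance corner [ 0.6005 -0.1147  0.05  ]
1.35 [0.487  0.3414 0.1335] [-0.001   0.8642  0.5031 -0.0015] [0.4112 0.3477 1.6443 0.0018 1.1529 0.927 ] [0.4772 0.7929 0.3669]
```

Call:
{"method": "send_rows", "body": {"motion": [[[-0.2,0,-1],[0,0,-2],0.7],[[-0.4,0.1,-2],[0,0,-4],0.7],[[-0.6,0.1,-3],[0,0,-6],0.7],[[-0.8,0.1,-3.5],[0,0,-8],0.7],[[-0.8,0.1,-4],[0,0,-10],0.7]]}}

```text
time: 1.98
eef_pos: [0.4784, 0.3423, 0.0927]
tcp_rot: [-0.001, 0.996, 0.088, -0.002]
contact_force: [0.7, -0.4, 0.8]
width: 0.698
```

```bash
python3 - <<'E'
from fit import *
np.set_printoptions(precision=4,suppress=True)
def ln(n,p,q,d,T,z):
    P=px2w(d,T(p),z);Q=px2w(d,T(q),z);e=Q-P;print(n,P,Q,np.linalg.norm(e),np.degrees(np.arctan2(e[1],e[0])))
ln("left roof top",(57,247),(45,73),a,T1,.056)
ln("back roof top",(290,42),(45,73),a,T1,.056)
ln("strip blue",(103,283),(100,245),a,T1,.046)
ln("left roof sc",(47,97),(124,29),b,S1,.056)
ln("back roof sc",(296,65),(124,29),b,S1,.056)
s=bot.sense();print(s["time"],s["eef_pos"],s["tcp_rot"])
d=snap("scene");save(d,"pics/c2.png",(110,90,260,210),5)
d=snap("top")
for p in [(.4785,.3435,.024+.006)]: print(w2px(d,p))
E
```

```text
left roof top [0.5082 0.3745 0.056 ] [0.6219 0.3846 0.056 ] 0.11421564459787997 5.083543626672535
back roof top [0.6376 0.2255 0.056 ] [0.6219 0.3846 0.056 ] 0.15992899166817098 95.61961316048634
strip blue [0.4854 0.3477 0.046 ] [0.51   0.3501 0.046 ] 0.024747735838255194 5.451243974284254
left roof sc [0.5084 0.3685 0.056 ] [0.6185 0.377  0.056 ] 0.11034667277831126 4.420221037992486
back roof sc [0.6374 0.219  0.056 ] [0.6185 0.377  0.056 ] 0.15919673660537714 96.84350476233433
1.975 [0.4784 0.3423 0.0927] [-0.0014  0.9961  0.0879 -0.0016]
[[152.991  208.7628]]
```

View pics/c2.png

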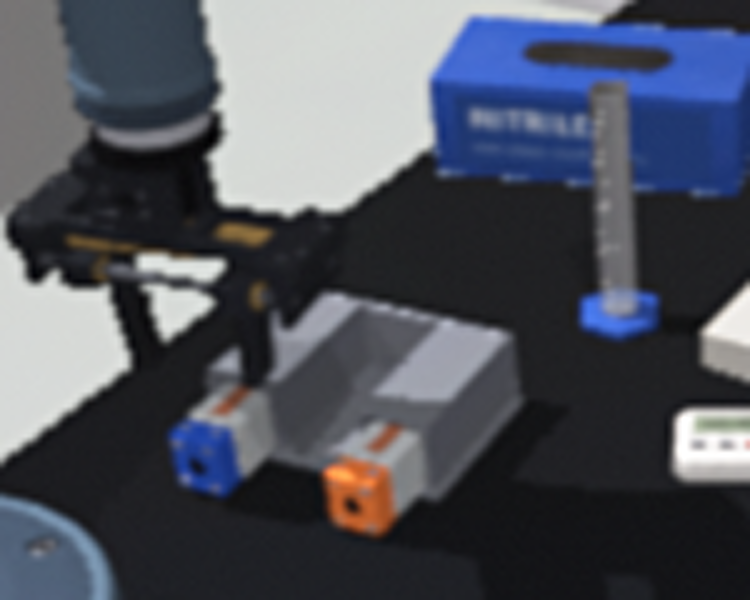

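The open fingers stand above and behind the blue cartridge; the nose face is at about (203,458) and orange at (360,497). Descending to grasp.

Call:
{"method": "send_rows", "body": {"motion": [[[0,0.1,-1.5],[0,0,-0.95],0.7],[[0,0.1,-3.5],[0,0,-0.95],0.7],[[0,0.1,-5.5],[0,0,-0.95],0.7],[[0,0.1,-7],[0,0,-0.95],0.7],[[0,0.1,-7.4],[0,0,-0.95],0.7]]}}

```text
time: 2.7
eef_pos: [0.4773, 0.3427, 0.0168]
tcp_rot: [-0.001, 0.999, 0.049, -0.003]
contact_force: [-0.1, -0.1, 0.5]
width: 0.702
```

Call:
{"method": "send_rows", "body": {"motion": [[[0,0,0],[0,0,0],0.5],[[0,0,0],[0,0,0],0.4],[[0,0,0],[0,0,0],0.2],[[0,0,0],[0,0,0],0.2],[[0,0,0],[0,0,0],0.2]]}}

```text
time: 3.32
eef_pos: [0.4777, 0.3429, 0.0173]
tcp_rot: [-0.001, 0.999, 0.049, -0.003]
contact_force: [0.1, 1.4, 2.1]
width: 0.385
```

Call:
{"method": "send_rows", "body": {"motion": [[[-0.6,-0.06,0.1],[0,0,0],0.2],[[-1.8,-0.17,0.1],[0,0,0],0.2],[[-3,-0.28,0.1],[0,0,0],0.2],[[-4.5,-0.42,0.1],[0,0,0],0.2],[[-6,-0.56,0.1],[0,0,0],0.2]]}}

```text
time: 3.95
eef_pos: [0.4162, 0.3371, 0.0182]
tcp_rot: [-0.001, 0.999, 0.049, -0.003]
contact_force: [-0.2, 0.5, -1.5]
width: 0.381
```

Call:
{"method": "send_rows", "body": {"motion": [[[-1.5,-0.14,0],[0,0,0],0.2],[[-3,-0.28,0],[0,0,0],0.2],[[-4.5,-0.42,0],[0,0,0],0.2],[[-6,-0.56,0],[0,0,0],0.2],[[-6.4,-0.6,0],[0,0,0],0.2]]}}

```text
time: 4.58
eef_pos: [0.3509, 0.3309, 0.018]
tcp_rot: [-0.001, 0.999, 0.05, -0.003]
contact_force: [-0.8, 0.5, -1.3]
width: 0.382
```

```bash
python3 - <<'E'
from h import *
d=snap("scene");save(d,"pics/c3.png",(110,100,270,220),4)
s=bot.sense();print(s["time"],s["eef_pos"],s["tcp_rot"],s["contact_force"],s["moment"],s["joint_pos"])
E
```

```text
4.625 [0.35109936 0.33099482 0.0180972 ] [-8.37618184e-04  9.98764975e-01  4.95757805e-02 -3.17260213e-03] [-0.01518601 -0.67752257 -1.58150095] [0.03303567 0.22170196 0.00521772] [0.50651434 0.33033008 1.96901939 0.00574139 0.8472066  1.97430598]
```

View pics/c3.png

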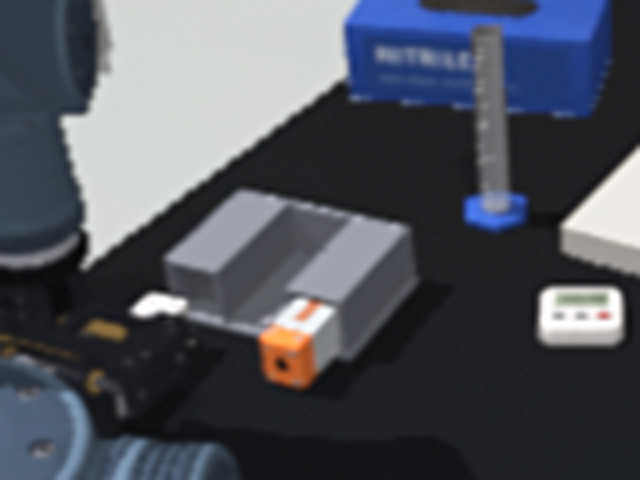

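The cartridge is clear of the dock; its white end shows at (158,303) in front of the empty bay, and orange is unmoved. Lifting and turning.

Call:
{"method": "send_rows", "body": {"motion": [[[0,0,2],[0,0,0],0.2],[[0,0,4],[0,0,0],0.2],[[0.2,-0.5,6],[0,0,0.5],0.2],[[0.6,-1.5,7.5],[0,0,1.5],0.2],[[1,-3,8],[0,0,3],0.2]]}}

```text
time: 5.25
eef_pos: [0.3625, 0.3013, 0.0995]
tcp_rot: [-0.001, 0.983, 0.182, -0.002]
contact_force: [0.8, 0.1, -2.0]
width: 0.384
```

Call:
{"method": "send_rows", "body": {"motion": [[[1,-3,0],[0,0,1.5],0.2],[[2,-6,0],[0,0,3],0.2],[[3,-9,0],[0,0,4.5],0.2],[[4,-12,0],[0,0,6],0.2],[[5,-15,0],[0,0,7.5],0.2]]}}

```text
time: 5.88
eef_pos: [0.4134, 0.1501, 0.0998]
tcp_rot: [0.0, 0.872, 0.49, -0.001]
contact_force: [0.2, 0.1, -1.2]
width: 0.383
```

Call:
{"method": "send_rows", "body": {"motion": [[[1,-2,0],[0,0,1.5],0.2],[[2,-4,0],[0,0,3],0.2],[[2.5,-6,0],[0,0,4.5],0.2],[[3,-7.5,-1],[0,0,6],0.2],[[3.3,-8,-2],[0,0,7.5],0.2]]}}

```text
time: 6.5
eef_pos: [0.4476, 0.0689, 0.0799]
tcp_rot: [0.001, 0.667, 0.745, -0.001]
contact_force: [-0.2, 0.1, -1.6]
width: 0.385
```

Call:
{"method": "send_rows", "body": {"motion": [[[0,0,-1.5],[0,0,-0.1],0.2],[[0,0,-3.5],[0,0,-0.1],0.2],[[0,0,-5.2],[0,0,-0.1],0.2],[[0,0,-6.3],[0,0,-0.1],0.2],[[0,0,-6.7],[0,0,-0.1],0.2]]}}

```text
time: 7.12
eef_pos: [0.4472, 0.0691, 0.0122]
tcp_rot: [0.001, 0.671, 0.742, -0.001]
contact_force: [0.1, 0.4, -1.1]
width: 0.385
```

Call:
{"method": "send_rows", "body": {"motion": [[[0,0,0],[0,0,0],0.2],[[0,0,0],[0,0,0],0.2],[[0,0,-0.05],[0,0,0],0.2],[[0,0,-0.1],[0,0,0],0.2],[[0,0,-0.1],[0,0,0],0.2]]}}

```text
time: 7.75
eef_pos: [0.4474, 0.0691, 0.0114]
tcp_rot: [0.001, 0.671, 0.742, -0.001]
contact_force: [0.8, 0.5, -0.6]
width: 0.386
```

Call:
{"method": "send_rows", "body": {"motion": [[[0,0,-0.05],[0,0,0],0.2],[[0,0,-0.05],[0,0,0],0.45],[[0,0,-0.05],[0,0,0],0.6],[[0,0,-0.05],[0,0,0],0.7],[[0,0,-0.05],[0,0,0],0.7]]}}

```text
time: 8.38
eef_pos: [0.4474, 0.0691, 0.0109]
tcp_rot: [0.001, 0.671, 0.742, -0.001]
contact_force: [-0.3, -0.8, -0.3]
width: 0.697
```

Call:
{"method": "send_rows", "body": {"motion": [[[0,0,2],[0,0,0],0.7],[[0,0,4],[0,0,0],0.7],[[0,0,6],[0,0,0],0.7],[[-0.5,5,8],[0,0,0],0.7],[[-1,10,9],[0,0,0],0.7]]}}

```text
time: 9.0
eef_pos: [0.4382, 0.1699, 0.1022]
tcp_rot: [0.002, 0.672, 0.741, -0.0]
contact_force: [0.4, 0.0, -0.7]
width: 0.7
```

```bash
python3 - <<'E'
from fit import *
a=snap("top");b=snap("scene");pickle.dump((a,b),open("s1.pkl","wb"))
def crop(d,x0,y0,w,h,s):return cv2.resize(d["img"][y0:y0+h,x0:x0+w,::-1],(w*s,h*s),interpolation=cv2.INTER_CUBIC)
P=[[.448,.07,.04]];u=w2px(a,P)[0].astype(int);v=w2px(b,P)[0].astype(int);print(u,v)
cv2.imwrite("pics/c4.png",np.hstack([crop(a,200,170,80,100,5),crop(b,170,150,80,100,5)]))
s=bot.sense();print(s["time"],s["eef_pos"],s["tcp_rot"],s["joint_pos"])
E
```

```text
[236 215] [222 206]
9.1 [0.43747728 0.1725899  0.10218079] [1.65210985e-03 6.69162940e-01 7.43113835e-01 2.40855066e-04] [ 0.12404128  0.13894643  1.98162222 -0.0025637   1.01849832  0.02075333]
```

View pics/c4.png

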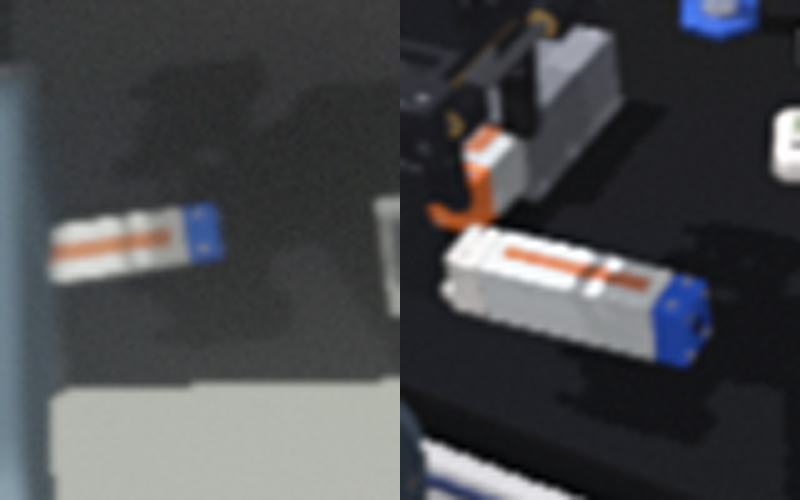

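The cartridge lies flat, nose at (220,232) in the top half and white end towards the gripper at (460,245) in the scene half. The gripper stays clear of the orange one in depth.

```bash
cat > f2.py <<'E'
from fit import *
np.set_printoptions(precision=4,suppress=True)
a,b=pickle.load(open("s1.pkl","rb"))
A=lambda p:((p[0]+.5)/5-.5+200,(p[1]+.5)/5-.5+170)
B=lambda p:((p[0]-400+.5)/5-.5+170,(p[1]+.5)/5-.5+150)
n,w,h=.075,.017,.04
O=[(a,A((217,203)),(n,w,h)),(a,A((221,261)),(n,-w,h))]
O+=[(b,B(q),p) for q,p in[((478,226),(-n,w,h)),((446,260),(-n,-w,h)),((708,281),(n,w,h)),((685,367),(n,-w,0))]]
v,r=fit(O,[.44,.12,-1.47]);print(v,np.degrees(v[2]));print(r)
for q in[(520,253),(640,284)]:print(px2w(b,B(q),.04))
for q in[(60,252),(165,237)]:print(px2w(a,A(q),.04))
print("white grasp -52",body(v,[(-.052,0,.0)]))
E
python3 f2.py
```

```text
[ 0.4373  0.1222 -1.4523] -83.21077078454151
[[ 0.2072  0.5229]
 [ 0.8785 -0.5542]
 [-0.9835 -0.7538]
 [-0.4139 -0.6984]
 [ 0.0146 -0.2527]
 [ 0.3824  0.7092]]
[0.4342 0.1578 0.04  ]
[0.4423 0.0818 0.04  ]
[0.4362 0.1515 0.04  ]
[0.4439 0.0841 0.04  ]
white grasp -52 [[0.4312 0.1739 0.    ]]
```

Call:
{"method": "send_rows", "body": {"motion": [[[0,0.2,-2],[0,0,0],0.7],[[0,0.2,-4.5],[0,0,0],0.7],[[0,0.2,-7],[0,0,0],0.7],[[0,0.2,-8.5],[0,0,0],0.7],[[0,0.2,-8.95],[0,0,0],0.7]]}}

```text
time: 9.72
eef_pos: [0.4369, 0.1741, 0.0118]
tcp_rot: [0.001, 0.669, 0.743, -0.0]
contact_force: [0.3, -0.3, -1.2]
width: 0.701
```

Call:
{"method": "send_rows", "body": {"motion": [[[0,0,0],[0,0,0],0.5],[[0,0,0],[0,0,0],0.4],[[0,0,0],[0,0,0],0.2],[[0,0,0],[0,0,0],0.2],[[0,0,0],[0,0,0],0.2]]}}

```text
time: 10.35
eef_pos: [0.4373, 0.1742, 0.0124]
tcp_rot: [0.001, 0.669, 0.743, -0.0]
contact_force: [-1.6, -1.0, 5.1]
width: 0.385
```

Call:
{"method": "send_rows", "body": {"motion": [[[0,0,1.5],[0,0,0],0.2],[[0,-1,3.5],[0,0,0],0.2],[[0,-4,5.5],[0.4,0.04,0],0.2],[[-0.2,-7,6],[0.8,0.08,0],0.2],[[-0.4,-10,6],[1.2,0.12,0],0.2]]}}

```text
time: 10.98
eef_pos: [0.4339, 0.0734, 0.0739]
tcp_rot: [-0.037, 0.668, 0.742, 0.036]
contact_force: [-0.1, 0.2, -2.6]
width: 0.383
```

Call:
{"method": "send_rows", "body": {"motion": [[[-0.2,-2.5,0],[0.2,0.02,0],0.2],[[-0.4,-5,0],[0.4,0.04,0],0.2],[[-0.5,-7,0],[0.5,0.05,0],0.2],[[-0.6,-8,-0.3],[0.5,0.05,0],0.2],[[-0.6,-8,-0.6],[0.5,0.05,0],0.2]]}}

```text
time: 11.6
eef_pos: [0.428, -0.0069, 0.068]
tcp_rot: [-0.053, 0.668, 0.741, 0.051]
contact_force: [0.5, 0.2, -1.5]
width: 0.381
```

```bash
python3 - <<'E'
from fit import *
a=snap("top");b=snap("scene");pickle.dump((a,b),open("s2.pkl","wb"))
def crop(d,x0,y0,w,h,s):return cv2.resize(d["img"][y0:y0+h,x0:x0+w,::-1],(w*s,h*s),interpolation=cv2.INTER_CUBIC)
cv2.imwrite("pics/c5.png",np.vstack([crop(a,240,190,120,60,5),crop(b,230,200,120,80,5)[:360]]))
s=bot.sense();print(s["time"],s["eef_pos"],s["tcp_rot"],s["joint_pos"],s["contact_force"])
E
```

```text
11.7 [ 0.42746769 -0.00590293  0.06752967] [-0.05355259  0.66706086  0.74132757  0.05094476] [-0.39162137  0.13759876  2.08413952  0.15763284  0.99287986 -0.58804768] [-0.53539668 -0.66177136 -0.5087908 ]
```

View pics/c5.png

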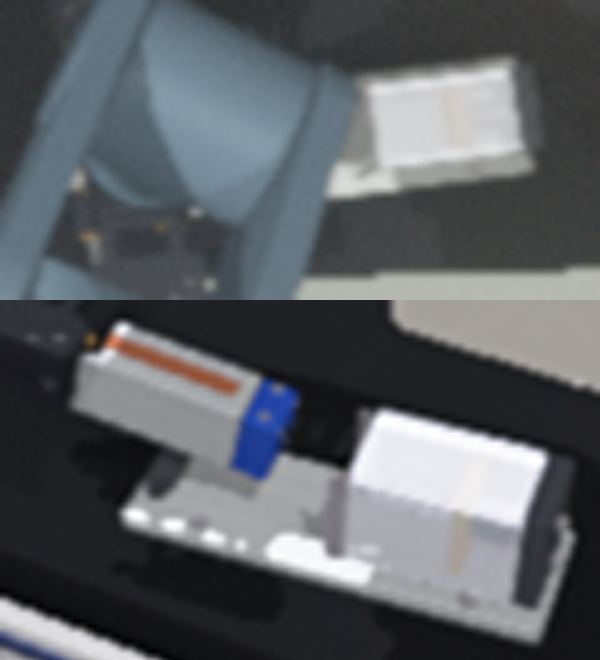

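```bash
cat > f3.py <<'E'
from fit import *
from scipy.spatial.transform import Rotation as Ro
np.set_printoptions(precision=4,suppress=True)
a,b=pickle.load(open("s2.pkl","rb"))
p=np.array([.42747,-.0059,.06753]);q=[-.05355,.66706,.74133,.05094]
R=Ro.from_quat(q[1:]+q[:1]).as_matrix();print(R)
# tool z down ; cart axes in tool: cart z=-tool z, cart y = +-tool y
y=R[:,1] if R[:,1][0]>0 else -R[:,1]; z=-R[:,2]; x=np.cross(y,z); print("cart x",x,np.degrees(np.arcsin(-x[2])),"yaw",np.degrees(np.arctan2(x[1],x[0])))
sg=-.050;h=.0124
def cart(P):return np.array([p+(P[0]-sg)*x+P[1]*y+(P[2]-h)*z])
B=lambda q:((q[0]+.5)/5-.5+230,(q[1]-300+.5)/5-.5+200)
n,w,H=.075,.017,.04
for nm,P,o in[("nose near bot",(n,-w,0),(263,480)),("nose far top",(n,w,H),(298,383)),("nose near top",(n,-w,H),(268,412)),("white near bot",(-n,-w,0),(72,407)),("white far top",(-n,w,H),(118,322)),("nose far bot",(n,w,0),(293,440))]:
    u=w2px(b,cart(P))[0];print(nm,u,np.array(B(o))-u)
print("nose mid",cart((n,0,0)))
v=[.4393,-.1518,-1.4697]
for nm,P,o in[("L near bot",(-.096,-.038,0),(122,522)),("R near bot",(.128,-.038,0),(540,645)),("R far top",(.128,.038,.01),(576,535)),("roof near left",(.022,-.022,.071),(350,478)),("roof far left",(.022,.022,.071),(378,408)),("roof far right",(.11,.022,.071),(550,455)),("roof near right",(.11,-.022,.071),(525,527))]:
    u=w2px(b,body(v,[P]))[0];print(nm,u,np.array(B(o))-u)
E
python3 f3.py
```

```text
[[-0.1043  0.9945 -0.0114]
 [ 0.9836  0.1049  0.147 ]
 [ 0.1474  0.0041 -0.9891]]
cart x [ 0.1043 -0.9836 -0.1474] 8.473749213685029 yaw -83.94519515134054
nose near bot [282.6393 235.3051] [-0.4393  0.2949]
nose far top [289.5487 216.3058] [-0.3487 -0.1058]
nose near top [285.2748 224.5776] [-2.0748 -2.5776]
white near bot [230.2534 215.2275] [13.7466  5.7725]
white far top [236.8773 196.7094] [16.3227  7.2906]
nose far bot [286.8687 226.9938] [1.3313 0.6062]
nose mid [[ 0.4404 -0.127   0.0368]]
L near bot [253.7449 244.4323] [ 0.2551 -0.4323]
R near bot [336.6073 267.9593] [0.9927 0.6407]
R far top [343.9917 244.9709] [0.8083 1.6291]
roof near left [299.4899 232.3153] [0.1101 2.8847]
roof far left [304.6977 221.3714] [ 0.5023 -0.1714]
roof far right [338.4041 229.9904] [1.1959 0.6096]
roof near right [334.1254 241.4928] [0.4746 3.5072]
```

```bash
sed 's/for d,w in((a,1),(b,1)):/for d,w in CAMS:/' fit.py > fit2.py; python3 - <<'E'
s=open('fit2.py').read()
s=s.replace('    vf=v.copy()\n','    for nm,CAMS in(("top",((a,1),)),("scene",((b,1),))):\n      vf=v.copy()\n',1)
i=s.index('    for it in range(2):'); s=s[:i]+s[i:].replace('    for it','      for it',1).replace('        r=minimize','          r=minimize',1).replace('    print("photo",vf,r.fun,cost(v))','      print(nm,vf,r.fun)')
open('fit2.py','w').write(s)
E
python3 fit2.py | tail -2
```

```text
top [ 0.4388 -0.1509 -1.4724] 0.0029901473806931665
scene [ 0.44   -0.1523 -1.4635] 0.005886569326501321
```

The scene view (lower half) shows the tilted cartridge with its nose at (265,430), in front of the hood mouth at (350,490), above the hook. The nose matches my gripper model to within 1 px. I'll shift it 2.5 mm sideways and advance to the mouth.

Call:
{"method": "send_rows", "body": {"motion": [[[-0.2,0,-0.3],[0,0,0],0.2],[[-0.2,-1,-0.8],[0,0,0],0.2],[[-0.1,-2,-1.2],[0,0,0],0.2],[[0.05,-3,-1.6],[0,0,0],0.2],[[0.05,-3,-1.6],[0,0,0],0.2]]}}

```text
time: 12.32
eef_pos: [0.4281, -0.0369, 0.0512]
tcp_rot: [-0.054, 0.668, 0.741, 0.051]
contact_force: [-0.2, 0.9, -2.6]
width: 0.384
```

```bash
python3 - <<'E'
from fit import *
b=snap("scene");pickle.dump(b,open("s3.pkl","wb"))
save(b,"pics/c6.png",(235,195,350,280),6)
s=bot.sense();print(s["time"],s["eef_pos"],s["tcp_rot"],s["contact_force"])
E
```

```text
12.375 [ 0.42798457 -0.03641247  0.05135689] [-0.05375855  0.66753343  0.74088661  0.05095257] [-0.09891242 -0.92533453 -2.03900969]
```

View pics/c6.png

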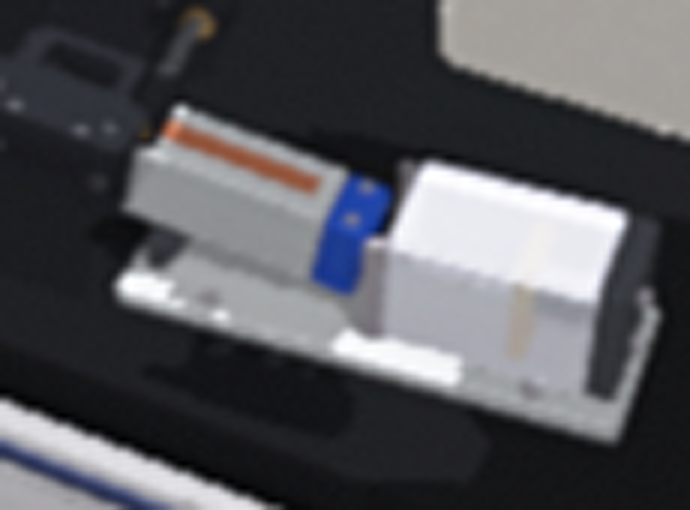

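The nose (350,230) is in front of the mouth, between the flare posts at (375,285) and (403,175). Sliding in.

Call:
{"method": "send_rows", "body": {"motion": [[[0.06,-0.6,-0.08],[0,0,0],0.2],[[0.12,-1.2,-0.16],[0,0,0],0.2],[[0.19,-1.8,-0.24],[0,0,0],0.2],[[0.25,-2.4,-0.32],[0,0,0],0.2],[[0.31,-3,-0.4],[0,0,0],0.2]]}}

```text
time: 13.0
eef_pos: [0.4311, -0.0668, 0.0473]
tcp_rot: [-0.054, 0.668, 0.741, 0.051]
contact_force: [-0.0, -0.2, -1.7]
width: 0.385
```

Call:
{"method": "send_rows", "body": {"motion": [[[0.06,-0.6,-0.06],[0,0,0],0.2],[[0.12,-1.2,-0.12],[0,0,0],0.2],[[0.19,-1.8,-0.18],[0,0,0],0.2],[[0.25,-2.4,-0.24],[0,0,0],0.2],[[0.28,-2.7,-0.28],[0,0,0],0.2]]}}

```text
time: 13.62
eef_pos: [0.434, -0.0943, 0.0445]
tcp_rot: [-0.054, 0.668, 0.741, 0.051]
contact_force: [-0.0, -0.0, -2.0]
width: 0.384
```

Call:
{"method": "send_rows", "body": {"motion": [[[0.06,-0.5,-0.05],[0,0,0],0.2],[[0.1,-1,-0.1],[0,0,0],0.2],[[0.15,-1.4,-0.14],[0,0,0],0.2],[[0.18,-1.7,-0.16],[0,0,0],0.2],[[0.18,-1.7,-0.16],[0,0,0],0.2]]}}

```text
time: 14.25
eef_pos: [0.4354, -0.1104, 0.0427]
tcp_rot: [-0.055, 0.668, 0.741, 0.051]
contact_force: [0.4, 5.9, 1.1]
width: 0.389
```

Call:
{"method": "send_rows", "body": {"motion": [[[0.04,-0.4,-0.02],[0,0,0],0.2],[[0.08,-0.8,-0.04],[0,0,0],0.2],[[0.12,-1.2,-0.05],[0,0,0],0.2],[[0.12,-1.2,-0.05],[0,0,0],0.2],[[0.12,-1.2,-0.05],[0,0,0],0.2]]}}

```text
time: 14.88
eef_pos: [0.4357, -0.1203, 0.0418]
tcp_rot: [-0.057, 0.667, 0.741, 0.052]
contact_force: [0.7, 10.1, 0.6]
width: 0.384
```

```bash
python3 - <<'E'
from fit import *
b=snap("scene");pickle.dump(b,open("s4.pkl","wb"))
save(b,"pics/c7.png",(235,195,350,280),6)
s=bot.sense();print(s["time"],s["eef_pos"],s["tcp_rot"],s["contact_force"],s["moment"])
E
```

```text
14.925 [ 0.43572662 -0.12025926  0.04178451] [-0.05690879  0.66737894  0.74070649  0.05215967] [ 0.641786   10.09843684  0.69216225] [ 1.22303946 -0.03820983  0.08253238]
```

View pics/c7.png

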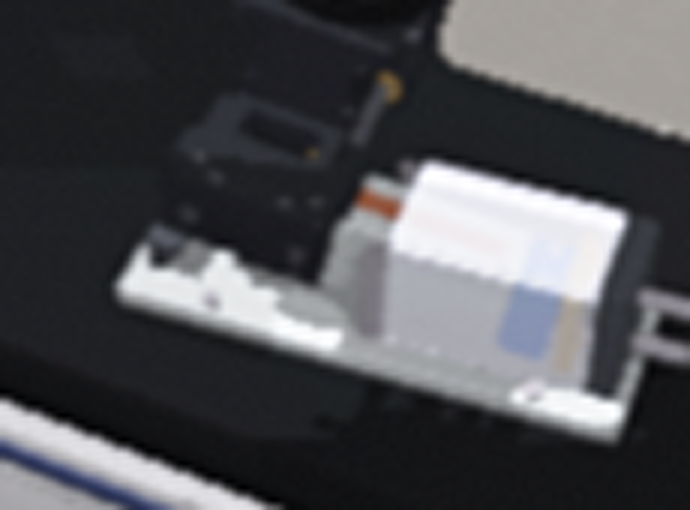

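```bash
python3 - <<'E'
from fit import *
np.set_printoptions(precision=4,suppress=True)
b=pickle.load(open("s4.pkl","rb"))
for v in([.44,-.1523,-1.4635],[.4393,-.1518,-1.4697]):
  for q,z in[((548,360),.011),((500,342),.011),((573,240),.05)]:
    P=px2w(b,((q[0]+.5)/6-.5+235,(q[1]+.5)/6-.5+195),z)
    d=P[:2]-v[:2];c,s=np.cos(v[2]),np.sin(v[2]);print(q,d[0]*c+d[1]*s,-d[0]*s+d[1]*c)
  d=np.array([.43573,-.12026])-v[:2];print("tcp",d[0]*c+d[1]*s,-d[0]*s+d[1]*c)
E
```

```text
(548, 360) 0.0925455429154613 -0.015122088825496118
(500, 342) 0.07079350783977886 -0.012281854282545053
(573, 240) 0.09080113953644765 0.019200660434693425
tcp -0.03231302332765971 -0.0008142625044289136
(548, 360) 0.09320561454882867 -0.013902055710808504
(500, 342) 0.07143638820457254 -0.011196737510441543
(573, 240) 0.09124844501507015 0.020409218636593448
tcp -0.031739259875202194 -0.0003686225364504369
```

The scene shows the nose pushed well back through the hood, blue edge at (548,360), which works out to nose x of about 91–92 mm. Gate rods stick out at the right, and the force is 10 N. Now lowering the white end, pivoting on the nose.

Call:
{"method": "send_rows", "body": {"motion": [[[0,-0.1,-0.4],[-0.36,-0.04,0],0.2],[[0,-0.1,-0.8],[-0.72,-0.07,0],0.2],[[0,-0.05,-1.2],[-1.08,-0.11,0],0.2],[[0,0,-1.55],[-1.44,-0.15,0],0.2],[[0,0.03,-1.9],[-1.77,-0.18,0],0.2]]}}

```text
time: 15.55
eef_pos: [0.4352, -0.1185, 0.0225]
tcp_rot: [-0.0, 0.669, 0.743, 0.0]
contact_force: [-7.9, 5.0, 21.5]
width: 0.38
```

```bash
python3 - <<'E'
from fit import *
from scipy.spatial.transform import Rotation as Ro
b=snap("scene")
save(b,"pics/c8.png",(235,195,350,280),6)
s=bot.sense();q=s["tcp_rot"];print(s["time"],s["eef_pos"],s["contact_force"],s["moment"],Ro.from_quat([*q[1:],q[0]]).as_matrix()[:,2])
E
```

```text
15.6 [ 0.43519618 -0.11846035  0.02246955] [ 0.87213901  7.94507906 -1.46512157] [ 1.40984127 -0.06401758  0.0647174 ] [-2.08053062e-04 -4.27683258e-04 -9.99999887e-01]
```

View pics/c8.png

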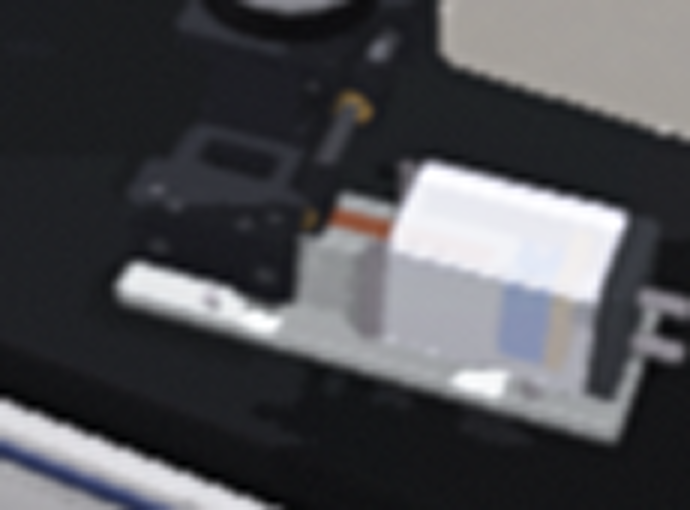

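```bash
python3 - <<'E'
from fit import *
np.set_printoptions(precision=1,suppress=True)
b=pickle.load(open("s4.pkl","rb"))
v=[.4397,-.152,-1.4665]
px=lambda P:((w2px(b,body(v,P))-[235,195]+.5)*6-.5)
for t in(0,3,6): # tilt nose-down deg, nose at x=.09 on floor
    s=np.tan(np.radians(t))
    P=[(x,y,.01+z+(.09-x)*s) for x,y,z in[(-.02,-.017,.04),(.01,-.017,.04),(-.02,-.017,0),(.01,0,.04),(.09,-.017,0),(.09,-.017,.04)]]
    print(t,px(P).tolist())
E
```

```text
0 [[297.2293075572268, 229.61685096568], [364.2128042607195, 247.43644878275694], [294.37583072301743, 296.3527873748723], [376.4438398219587, 221.81595944469825], [539.603879344438, 363.6800369213675], [548.4989149627671, 296.4620228061653]]
3 [[297.6516596419423, 219.73905503268065], [364.689240257136, 240.2428557642204], [294.77896202849195, 286.92451907980035], [376.944892700595, 214.64252925027978], [539.603879344438, 363.6800369213675], [548.4989149627671, 296.4620228061653]]
6 [[298.0792451659182, 209.73886158606228], [365.17070128965815, 232.97339092886784], [295.18702441253606, 277.3809247579257], [377.4512009508717, 207.39385940907908], [539.603879344438, 363.6800369213675], [548.4989149627671, 296.4620228061653]]
```

Call:
{"method": "send_rows", "body": {"motion": [[[0,-0.1,0],[0,0,0],0.2],[[0.02,-0.2,0],[0,0,0],0.2],[[0.03,-0.3,0],[0,0,0],0.2],[[0.03,-0.3,0],[0,0,0],0.2],[[0.03,-0.3,0],[0,0,0],0.2]]}}

```text
time: 16.23
eef_pos: [0.4352, -0.1196, 0.0224]
tcp_rot: [-0.001, 0.669, 0.743, 0.001]
contact_force: [0.3, 10.6, 5.2]
width: 0.383
```

The visible corner at (300,232)/(297,305) matches the flat prediction, so the white end is down on the floor. Releasing.

Call:
{"method": "send_rows", "body": {"motion": [[[0,0,0],[0,0,0],0.4],[[0,0,0],[0,0,0],0.5],[[0,0,0],[0,0,0],0.65],[[0,0,0],[0,0,0],0.7],[[0,0,0],[0,0,0],0.7]]}}

```text
time: 16.85
eef_pos: [0.4352, -0.1198, 0.0224]
tcp_rot: [-0.001, 0.669, 0.743, 0.001]
contact_force: [-0.9, 0.3, -0.1]
width: 0.701
```

Call:
{"method": "send_rows", "body": {"motion": [[[0,0,2],[0,0,0],0.7],[[0,0,5],[0,0,0],0.7],[[0,0,9],[0,0,0],0.7],[[-1,5,13],[0,0,0],0.7],[[-2,10,17],[0,0,0],0.7]]}}

```text
time: 17.48
eef_pos: [0.4155, -0.0227, 0.1909]
tcp_rot: [-0.001, 0.67, 0.742, 0.001]
contact_force: [1.6, -0.2, -0.2]
width: 0.7
```

Call:
{"method": "send_rows", "body": {"motion": [[[-1,5,1],[0,0,0],0.7],[[-2,10,2],[0,0,0],0.7],[[-3,15,2],[0,0,0],0.7],[[-3,20,2],[0,0,0],0.7],[[-3,20,2],[0,0,0],0.7]]}}

```text
time: 18.1
eef_pos: [0.3848, 0.18, 0.2109]
tcp_rot: [-0.001, 0.668, 0.744, 0.001]
contact_force: [0.1, -0.5, -0.0]
width: 0.7
```

```bash
python3 - <<'E'
from fit import *
a=snap("top");b=snap("scene");pickle.dump((a,b),open("s5.pkl","wb"))
def crop(d,x0,y0,w,h,s):return cv2.resize(d["img"][y0:y0+h,x0:x0+w,::-1],(w*s,h*s),interpolation=cv2.INTER_CUBIC)
cv2.imwrite("pics/c9.png",np.vstack([crop(b,238,205,112,75,5),crop(a,255,190,112,44,5)]))
s=bot.sense();print(s["time"],s["eef_pos"],s["contact_force"])
E
```

```text
18.2 [0.38522348 0.17750528 0.21070781] [-0.17301858 -0.53660792 -0.2029688 ]
```

View pics/c9.png

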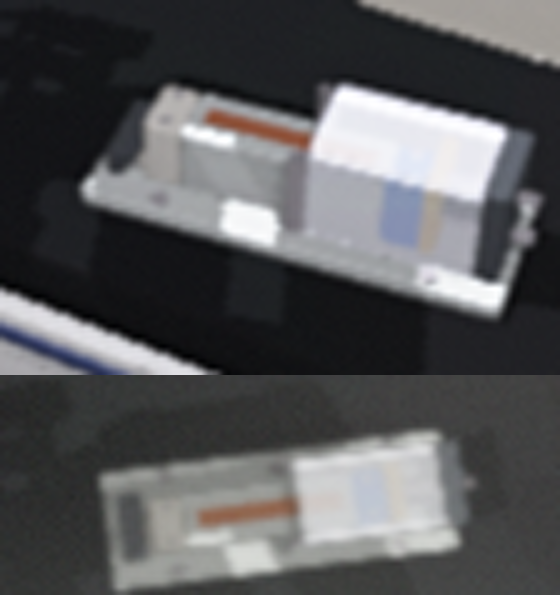

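```bash
python3 - <<'E'
from fit import *
np.set_printoptions(precision=1,suppress=True)
a,b=pickle.load(open("s5.pkl","rb"));v=[.4397,-.152,-1.4665]
P=[(.08,-.017,.01),(-.07,-.017,.01),(-.07,-.017,.05),(-.07,.017,.05)]
print("home pred: nose bot, white bot, white top near, far\n",(w2px(b,body(v,P))-[238,205]+.5)*5-.5)
print((w2px(b,body([*(body(v,[(-.005,0,0)])[0,:2]),v[2]],P))-[238,205]+.5)*5-.5)
s=bot.sense();print(s["time"],bot.hand_in())
E
```

```text
home pred: nose bot, white bot, white top near, far
 [[415.5 247.7]
 [141.3 172.5]
 [141.6 117.1]
 [164.6  76.6]]
[[406.  245.1]
 [132.6 170.1]
 [132.7 114.7]
 [155.8  74.4]]
the job is handed in; nothing more can be done
18.2 None
```

The blue-capped cartridge is seated in the cradle, with its nose under the hood and its tongue behind the hook. I handed the job in at 18.2 s. The hand-in reports no verdict, so whether it passed is not confirmed.

I pulled it from the dock, turned it and laid it flat on the bench. I then took it by the white end and slid it into the hood at about 8.5° nose-down, pushing the gate back to roughly 10 N. Finally I lowered the white end, released it and moved the arm away.

**Last checks that agreed:**
- The blue nose's lower edge is seen at about (420,248), against (415,248) predicted for home. The white end also fits home within a couple of mm.
- The cartridge looks flat, and the gate rods have retracted most of the way.
- The force reading is close to zero with the arm clear.

**What I could not settle:**
- **Nose position before lowering:** the readings disagreed slightly, at 89 mm from the arm position, about 92 mm from the camera and about 93 mm from the force. All are within the allowed 88 to 97 mm.
- **Upward force:** I saw a brief 21 N upward reading as the white end touched down. It was gone once settled.
- **Tongue and gate:** the tongue under the lip and the exact gate travel can't be seen directly. I inferred them from the cartridge's position.
- **Orange cartridge, bottles and timer:** I did not measure these again at the end. The arm stayed clear of them, and the orange cartridge looked unmoved in the picture just after the pull.

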